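# Unclamp the measured tray and stack it

## Task

The blue tray on the measuring fixture has been checked: push the red handle of the toggle clamp over so that the clamp arm flips up past centre and stays open, with the tray still in its nest. Then lift the blue tray out, carry it level and set it down gently on the grey tray so that all four corner pins drop into the sockets and it sits flush; leave the clamp open, the grey tray where it stands and everything else undisturbed.

Things in the scene. Friction and masses are not known exactly. Their poses are not given: they have to be found in the camera images.
- fixture: fixture bolted down, left or right of the robot: aluminium plate 170 (x) x 240 (y) x 15 mm. Origin on the table, within 5 mm of the plate's centre. Tray nest centred at y = +50 mm: rails carry the tray's underside 35 mm above the table; black stops (tops at 45 mm, 3 mm clear) outside its x and +y sides, so it lifts straight up. Toggle clamp on the -y half.
- clamp (a joint): clamp angle, rad; arm and red handle are one rigid L. About 0 = shut: arm level, pad on the tray's -y rim, handle upright. Grows as the handle is pushed away from the tray (to fixture -y). Over-centre by weight: let go below about 0.8 it falls shut, above it falls on to the stop at 1.65 and stays (arm just past upright, top 190 mm up; handle level, 90 mm up). Start: 3 N at the handle.
- clamp_pivot (a point): fixed point: the clamp's hinge axis, in the fixture frame x = 0, y = -75 mm, z = 90 mm; the axis runs along the fixture's x
- clamp_handle (a point): point on the axis of the red handle, 85 mm from the hinge axis (moves with the clamp). The handle is a red cylinder of 20 mm diameter that spans 45 to 120 mm from the hinge axis; shut, it stands upright, its top 210 mm above the table
- clamp_pad (a point): underside centre of the clamp's rubber pad (18 mm diameter), 79 mm from the hinge along the arm; moves with the clamp
- tray: blue tray 150 (x) x 110 (y) x 40 mm, 0.6 kg, in the nest, axes as the fixture. Origin: centre of the floor's underside; floor top at z = 5. Grip rib: 12 mm thick (x), 66 long (y), upright across the middle, top z = 38, 60 mm free either side; take it from above, fingers closing along x. Four steel pins (12 mm thick, tapering to 7) reach 12 mm below the underside at x +-61, y +-41.
- dock: grey tray, same size and shape (rib of bare aluminium), loose on the table left or right of the robot, 1.4 kg. Origin: centre of its underside. Four round sockets in its top at x +-61, y +-41 mm, 17 mm wide, 16 deep. Seated on it, the blue tray's origin is 40 mm above this one, axes parallel (a half turn is as good).
- probe: dark grey hand-held measuring probe lying on its side, 220 mm long with a red ball tip; bystander
- ref_sphere: white reference ball on a steel stand, 98 mm high; bystander
- driver: yellow-handled screwdriver 160 mm long, lying on the table; bystander
- gauge_case: small wooden gauge case 75 x 52 x 28 mm; bystander
- mouse: round black mouse, 62 mm; bystander
- cleaner: white bottle with blue cap, 150 mm high; bystander

How it is judged:
By the outcome, as a careful person would: the job done as asked, in the order asked, and still so for the second after the job is handed in, with the robot touching nothing.
It also fails if it takes over 61 s, if anything falls off the work surface, if the arm or the gripper's body presses on something with over 40 N, if the wrist force passes 120 N, or if a joint passes its speed limit or range.

## Robot

A 6-joint arm with a two-finger parallel gripper is mounted at the origin on the work surface. World frame = base frame: x ahead of the robot, y to its left, z up, the work surface at z = 0. Lengths are in mm, angles in rad, forces in N, time in s.
With the tool pointing down it reaches from about 350 to 875 mm from the base axis. Payload 4.2 kg.
Tool frame: the origin (TCP) lies at the very end of the fingers, on their centre line; the grasp point (between the pads) lies 19 mm behind it; z points along the fingers, y is the line along which they close (so a half turn about z gives the same grasp; the last joint's range is limited). The gripper opens to 85 mm and grips with 20 to 120 N. Pads are 22 mm wide; open, the fingers measure 114 mm over their backs; the gripper's body (76 mm by 85 mm) begins 54 mm behind the grasp point. The pads swing forward as they close: fully open they stand 13 mm farther back than shut.
Start: joints at [-1.05, 0.385, 0.008, 0, -1.194, -0.259], TCP at [161.779, -603.678, 231.312] pointing down, gripper open.
Joint ranges: [-3.14, 3.14], [-1.21, 2.06], [-1.07, 1.41], [-3.16, 2.05], [-2.99, -0.16], [-3.1, 3.1]. Speed limits (rad/s): [2.79, 2.79, 3.14, 3.14, 3.14, 3.14].

## Interface

Orientations are given as a 3x3 rotation matrix whose columns are the frame's x, y, z axes.
In Python, from rig import robot gives the robot as it stands. Calls block until the motion is done:
- robot.move_to(position, orientation): joint-space move of the TCP to a pose.
- robot.movel(position, ori=None, speed=150): straight line of the TCP; ori=None keeps the orientation; speed is the mean speed in mm/s.
- robot.set_joints(angles): joint-space move.
- robot.let_go() and robot.gripper_close(grasp_force=None): open the fingers fully, or close them until they stop; grasp_force is the grip in N (None keeps the last).
- robot.hold(seconds).
- robot.inverse_kinematics(position, orientation): joint angles nearest the present ones, or None.
- robot.observe(): the state.
- robot.capture(name): name is "side" or "top" or "wrist"; returns a dict with "image" (480x640x3 uint8, red, green, blue), "range_z" (480x640 float32, mm along the optical axis (not along the pixel's ray), 0 where there is no reading), "intrinsics" (3x3 intrinsics, pixels), "k1" (the pictures are not rectified: a ray, as slopes to the right and down, at radius r is drawn at 1 + k1 r^2 times it, then the intrinsics apply), "xyz" and "orientation" of the camera in the world. Camera axes: x right, y down, z forward; pixel columns grow to the right and rows downward; lengths in mm; the calibration is good to about 2 mm. A picture is of the moment at which its call begins.
A pose or a line that the arm cannot do raises robot.Unreachable and nothing moves.
- robot.close_job(): hands the job in; it is judged then, once.
The state is a dict: "time_s": time; "joints": joint angles; "qd": joint speeds; "joint_torque": joint torques, N m; "eef_pos": TCP position; "tcp_rot": TCP orientation; "ft_force": force on the tool from outside, world axes, zero at the start; "wrist_torque": the same for the moment, N m; "finger_gap": finger opening in mm; "grip_force": force on a finger pad.
Only numpy, scipy, OpenCV 4.12 (cv2) and the standard library are available. Lean on these libraries where they do the work, as an engineer would, in place of code of your own. Each camera call takes 0.05 s, during which the arm holds its last target. There are 200 camera calls.

## Working session

There is one attempt and no reset: what is moved stays moved. The work goes in short steps, each a Python script; the robot and the scene stay as the last script left them, time stands still between calls to the robot, and variables do not carry over. Pictures are saved under pics/ and viewed, at most 10 in all, crops included, and the job is handed in when it is done.

```bash
mkdir -p pics; cat > h.py <<'E'
import numpy as np, cv2
from rig import robot
def cap(n):
    c=robot.capture(n); np.savez(f'{n}.npz',**c); return c
def pts(c):
    """world xyz per pixel (480,640,3)"""
    K=np.array(c['intrinsics'],float);k1=float(c['k1'])
    v,u=np.mgrid[0:480,0:640].astype(np.float64)
    p=cv2.undistortPoints(np.stack([u,v],-1).reshape(-1,1,2),K,np.array([k1,0,0,0,0.])).reshape(480,640,2)
    z=np.asarray(c['range_z'],float)
    P=np.dstack([p[...,0]*z,p[...,1]*z,z])
    W=P@np.array(c['orientation'],float).T+np.array(c['xyz'],float)
    W[z==0]=np.nan
    return W
E
python3 - <<'E'
from h import *
for n in('side','top'):
    c=cap(n); cv2.imwrite(f'pics/{n}0.png',c['image'][...,::-1]); print(n,c['xyz'],c['orientation'],c['intrinsics'],c['k1'])
print(robot.observe())
E
```

```text
side [ 108.61465368  869.13872327 1199.12734104] [[-0.87153705 -0.35897614  0.33400494]
 [-0.48997592  0.66347196 -0.56544544]
 [-0.01862149 -0.65646103 -0.75413006]] [[615.84591373   0.         314.95356681]
 [  0.         615.84591373 239.54404342]
 [  0.           0.           1.        ]] -0.012140900864097711
top [ 537.38634304   83.54976945 1094.96262327] [[ 0.02108172 -0.99738243  0.06916541]
 [-0.99975195 -0.02152769 -0.00570873]
 [ 0.00718276 -0.06902791 -0.99758887]] [[438.20709741   0.         317.98420991]
 [  0.         438.20709741 237.25958214]
 [  0.           0.           1.        ]] -0.08621235937022259
{'time_s': 0.1, 'joints': array([-1.05040249e+00,  3.85497779e-01,  6.79476529e-03, -4.48318348e-04,
       -1.19398666e+00, -2.58584039e-01]), 'qd': array([ 0.00121835, -0.00203036,  0.00187377,  0.00161596, -0.00031175,
       -0.00022608]), 'joint_torque': array([-7.18778210e-04, -3.93318272e+01,  1.88929188e+01,  4.19799015e+00,
       -2.57335603e-03,  2.59246235e-06]), 'eef_pos': array([ 161.65278451, -603.21083251,  230.33067961]), 'tcp_rot': array([[-9.65965893e-01, -2.58668817e-01, -5.79714559e-04],
       [-2.58669454e-01,  9.65964125e-01,  1.84995823e-03],
       [ 8.14569593e-05,  1.93695100e-03, -9.99998121e-01]]), 'ft_force': array([-0.44448035,  0.63568837, -0.19190599]), 'wrist_torque': array([ 0.01452776,  0.04592106, -0.02986703]), 'grip_force': 0.0, 'finger_gap': 85.765113991958}
```

View pics/top0.png

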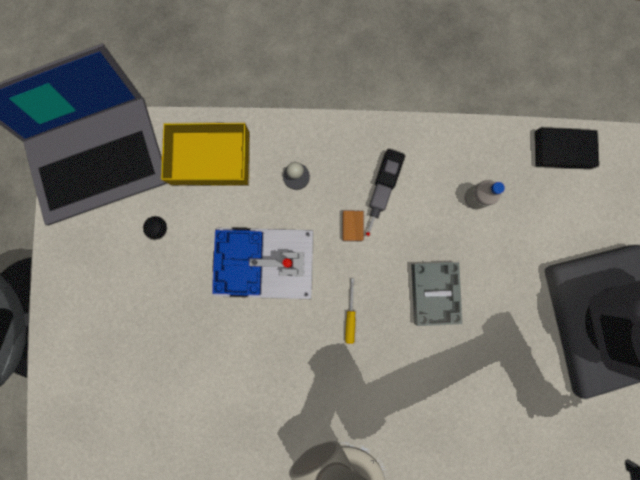

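View pics/side0.png

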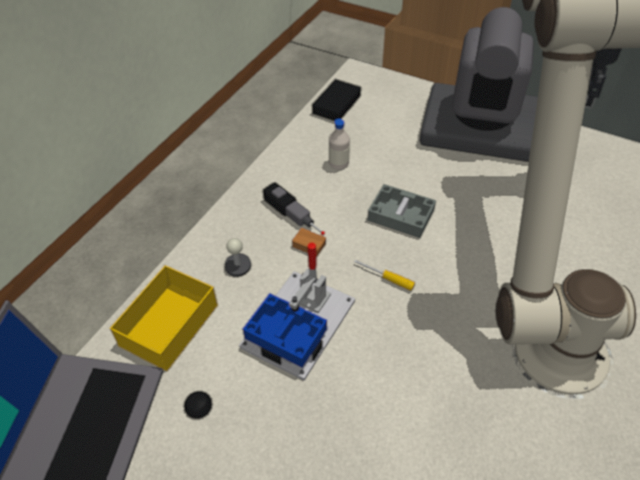

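Top view: fixture with the blue tray at about (238,263), red handle at (288,263), plate corner (307,295). Grey dock is at (436,293), its rib running along image columns, with the driver at (350,310) between them. Next I'll get rough poses from depth.

```bash
cat >> h.py <<'E'
def rect(W,m):
    """min area rect of masked world xy"""
    r=cv2.minAreaRect(W[m][:,:2].astype(np.float32)); return np.round(r[0],1),np.round(r[1],1),round(r[2],2)
E
python3 - <<'E'
from h import *
for n in('top','side'):
    c=dict(np.load(n+'.npz')); W=pts(c); hsv=cv2.cvtColor(c['image'],cv2.COLOR_RGB2HSV).astype(int)
    H,S,V=[hsv[...,i] for i in range(3)]
    x,y,z=[W[...,i] for i in range(3)]
    with np.errstate(all='ignore'):
        reg=(x>250)&(x<750)&(y>0)&(y<400)
        m=reg&(abs(H-110)<12)&(S>150)&(z>55)&(z<95)
        print(n,'tray',rect(W,m),m.sum(),np.median(z[m]),np.percentile(z[m],[5,95]))
        if n=='top': d=(abs(x-420)<80)&(abs(y+200)<80)&(z>25)&(z<60)
        d=(x>250)&(x<600)&(y>-350)&(y<-50)&(z>27)&(z<48)&(S<60)
        print('dock',rect(W,d),d.sum(),np.median(z[d]))
        h=reg&((H<8)|(H>172))&(S>150)&(z>120)
        print('handle',np.median(W[h],0),h.sum(),z[h].max(), x[h].min(),x[h].max(),y[h].min(),y[h].max())
        t=reg&(abs(z)<15)
        print('table z',np.nanmedian(z[t]))
        p=reg&(z>9)&(z<22)&(S<40)&(V>120)&(y<330)
        print('plate',rect(W,p),p.sum())
    if n=='top':
        for nm,(u,v) in dict(platecornerBR=(306,295),plateTR=(308,233),dockc=(436,293),driver=(350,325),probe_tip=(368,233),case=(353,225)).items():print(nm,W[v,u].round(1))
E
```

```text
top tray (array([545.3, 265.2]), array([110.3, 150.5]), 89.62) 1153 73.53948711488101 [57.6603058 77.3973481]
dock (array([ 479.5, -215.7]), array([150.3, 111.8]), 3.59) 1227 39.23711229784885
handle [547.2238873  139.81383386 209.3677416 ] 67 212.39876969295426 537.3215026540483 555.4701401801694 131.89845851883652 148.23897869827215
table z 0.11860861328398187
plate (array([546. , 210.7]), array([236.6, 170.4]), 89.5) 2674
platecornerBR [469.9 103.7  17.5]
plateTR [621.9 102.2  19.6]
dockc [ 481.4 -212.    33.9]
driver [399.9  -4.8  24.1]
probe_tip [624.6 -44.9  26.6]
case [643.2  -7.6  28.8]
side tray (array([545. , 269.9]), array([149.4, 114. ]), 0.33) 1808 70.72432068802823 [56.83096233 76.98570827]
dock (array([ 482.4, -212.3]), array([152.5, 120.7]), 3.43) 1112 37.39249876184272
handle [543.19015839 150.33911514 191.29968067] 179 213.2791656295368 536.2881567913489 555.2091896037714 134.78112653457435 156.55352552606553
table z -0.46914186207254716
plate (array([557.6, 165.1]), array([381.7, 328.6]), 0.32) 1533
```

Both cameras agree. The fixture origin is about (546, 213) with yaw ≈ 0, the tray at (545, 265), the handle axis at (546, 140), and the dock at (480, -214) with yaw ≈ 3.6°. Heights (75, 39 and 210 mm) and sizes (150x110) check out. On the way over I'll image the dock with the wrist camera, then the fixture.

```bash
cat >> h.py <<'E'
def R(yaw,s=1):
    """tool down, tool y (closing line) along s*world x turned by yaw"""
    c,n=np.cos(yaw),np.sin(yaw); y=s*np.array([c,n,0]); z=np.array([0,0,-1.]); return np.column_stack([np.cross(y,z),y,z])
E
python3 - <<'E'
from h import *
for s in(1,-1):
    for p in([480,-214,350],[546,210,350],[546,73,136],[480,-214,75],[545,265,60]):
        q=robot.inverse_kinematics(p,R(0,s)); print(s,p,None if q is None else np.round(q,2))
o=robot.observe(); c=robot.capture('wrist'); T=o['tcp_rot']
print('cam in tool',T.T@(np.array(c['xyz'])-o['eef_pos']),(T.T@c['orientation']).round(3),c['intrinsics'])
E
```

```text
1 [480, -214, 350] [-0.11  0.15 -0.02  0.   -1.4  -3.03]
1 [546, 210, 350] [ 0.64  0.26  0.12  0.   -1.43  2.5 ]
1 [546, 73, 136] [ 0.43  0.35 -0.31  0.   -0.91  2.71]
1 [480, -214, 75] [-0.11  0.39 -0.44  0.   -0.74 -3.03]
1 [545, 265, 60] [ 0.72  0.52 -0.25  0.   -0.8   2.42]
-1 [480, -214, 350] [-0.11  0.15 -0.02  0.   -1.4   0.11]
-1 [546, 210, 350] [ 0.64  0.26  0.12  0.   -1.43 -0.64]
-1 [546, 73, 136] [ 0.43  0.35 -0.31  0.   -0.91 -0.43]
-1 [480, -214, 75] [-0.11  0.39 -0.44  0.   -0.74  0.11]
-1 [545, 265, 60] [ 0.72  0.52 -0.25  0.   -0.8  -0.72]
cam in tool [  72.80726307   -0.30401745 -142.33803587] [[-0.    -0.959 -0.283]
 [ 1.    -0.    -0.001]
 [ 0.001 -0.283  0.959]] [[407.50066797   0.         317.70657228]
 [  0.         407.50066797 244.10282207]
 [  0.           0.           1.        ]]
```

```bash
python3 - <<'E'
from h import *
p=robot.observe()['eef_pos']
robot.movel([p[0],p[1],330],speed=200)
robot.move_to([480,-214,250],R(0.063,-1)); robot.hold(0.3)
c=cap('wrist'); np.savez('wdock.npz',**c); np.save('wdock_tcp.npy',robot.observe()['eef_pos'])
im=c['image'][...,::-1]; cv2.imwrite('pics/wdock.png',im)
robot.move_to([546,185,330],R(0,-1)); robot.hold(0.3)
c=cap('wrist'); np.savez('wfix.npz',**c); cv2.imwrite('pics/wfix.png',c['image'][...,::-1])
print(robot.observe()['time_s'],robot.observe()['eef_pos'])
for f in('wdock','wfix'):
    c=dict(np.load(f+'.npz')); W=pts(c); hsv=cv2.cvtColor(c['image'],cv2.COLOR_RGB2HSV).astype(int);H,S,V=[hsv[...,i] for i in range(3)]
    x,y,z=[W[...,i] for i in range(3)]
    with np.errstate(all='ignore'):
        if f=='wdock':
            m=(abs(x-480)<110)&(abs(y+214)<90)&(z>30)&(z<50); print('dock',rect(W,m),np.median(z[m]))
        else:
            m=(abs(H-110)<12)&(S>150)&(z>68)&(z<90); print('tray',rect(W,m),np.median(z[m]))
            h=((H<8)|(H>172))&(S>150)&(z>120); print('handle',np.median(W[h],0),z[h].max(),np.nanmin(W[h],0),np.nanmax(W[h],0))
            p=(z>9)&(z<22)&(S<40)&(V>120)&(abs(x-546)<110)&(y<340);print('plate',rect(W,p))
        print('table',np.nanmedian(z[abs(z)<10]))
E
```

```text
4.8667 [546.10004342 184.46584259 329.98739463]
dock (array([ 481.6, -215. ]), array([150.7, 111.2]), 3.36) 39.30717385009626
table -0.2875128412183585
tray (array([546.8, 267.2]), array([109.8, 148.9]), 89.69) 74.24019692522819
handle [547.77178241 142.97084533 209.54786662] 424.24563140676986 [477.73268451 133.29293956 206.60003731] [612.35079508 193.86455161 424.24563141]
plate (array([536.1, 107.3]), array([238.9, 192.5]), 88.49)
table -0.31788660737925056
```

View pics/wdock.png

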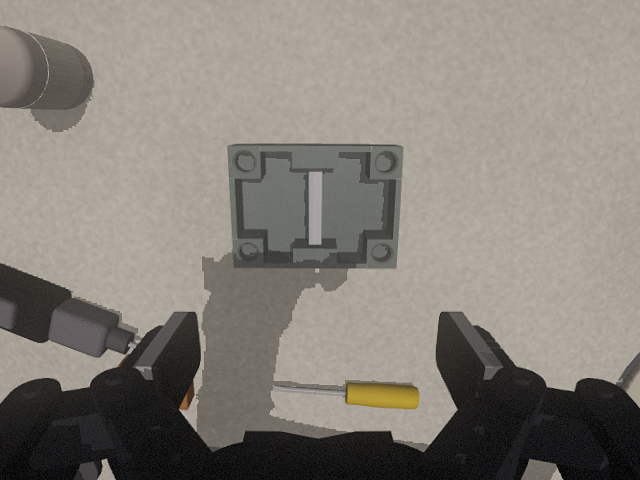

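View pics/wfix.png

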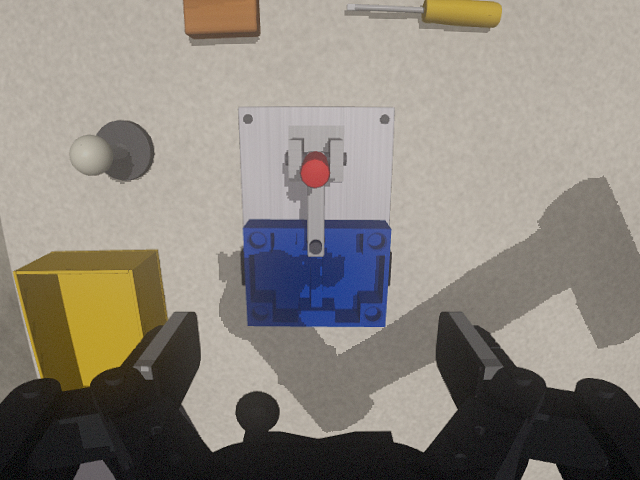

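The dock view shows the sockets at (245,161), (385,161), (248,250) and (380,252), with the rib upright at (315,207). The fixture view shows the red handle top at (315,170), the clamp arm down to the pad at (316,247), and the tray in its nest. Now I'll push the handle over with closed fingers, from the tray side.

```bash
python3 - <<'E'
from h import *
Q=R(0,-1); robot.gripper_close(20)
robot.movel([547,181,330],Q,speed=250)
robot.movel([547,181,177],speed=200)
py,pz=141.5,90
for th in np.arange(0,1.21,0.15):
    r=87+5*th; s,c=np.sin(th),np.cos(th)
    robot.movel([547,py-r*s+10*c+11,pz+r*c+10*s],speed=90)
    o=robot.observe(); print(round(th,2),o['eef_pos'].round(1),o['ft_force'].round(1))
c=cap('side'); cv2.imwrite('pics/push.png',cv2.resize(c['image'][180:400,200:440,::-1],None,fx=2.5,fy=2.5))
print(o['time_s'])
E
```

```text
0.0 [547.6 162.4 178.2] [0.1 2.4 2.2]
0.15 [547.2 149.2 178.6] [0.7 1.2 1.4]
0.3 [546.8 135.7 177.3] [-0.8  1.6  1.3]
0.45 [546.7 122.3 174.4] [ 0.2  0.5 -0.1]
0.6 [546.9 109.6 169.7] [-0.5  0.7 -0.6]
0.75 [546.9  97.5 163. ] [ 0.8 -0.2 -0.1]
0.9 [546.7  86.4 154.1] [-0.3  0.3 -0.1]
1.05 [546.6  76.9 143.9] [0.8 0.4 0.4]
1.2 [546.8  69.2 132.6] [ 0.2 -0.5 -0.4]
9.575
```

View pics/push.png

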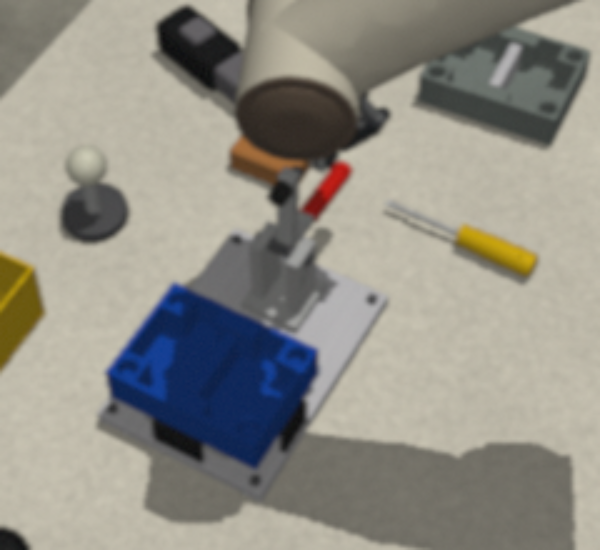

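The clamp is open: the arm stands upright at (290,200) and the handle lies level at (330,190), with the tray in its nest. I'll retract and measure the tray with the same camera geometry as the dock.

```bash
python3 - <<'E'
from h import *
robot.movel([547,69,290],speed=250); robot.let_go()
robot.move_to([546,266,285],R(0,-1)); robot.hold(0.3)
c=cap('wrist'); np.savez('wtray.npz',**c); o=robot.observe(); print(o['time_s'],o['eef_pos'],o['ft_force'].round(1))
cv2.imwrite('pics/wtray.png',c['image'][60:360,140:500,::-1].repeat(2,0).repeat(2,1))
for f,x0,y0,zt,col in(('wdock',481,-215,40,0),('wtray',546,266,75,1)):
    c=dict(np.load(f+'.npz')); W=pts(c); hsv=cv2.cvtColor(c['image'],cv2.COLOR_RGB2HSV).astype(int);H,S,V=[hsv[...,i] for i in range(3)]
    x,y,z=[W[...,i] for i in range(3)]
    with np.errstate(all='ignore'):
        m=(abs(x-x0)<90)&(abs(y-y0)<75)&(z>zt-5)&(z<zt+6)
        if col: m&=(abs(H-110)<12)&(S>120)
        m=cv2.morphologyEx(m.astype(np.uint8),cv2.MORPH_OPEN,np.ones((3,3)))>0
        print(f,rect(W,m),np.median(z[m]))
        r=(abs(x-x0)<10)&(abs(y-y0)<30)&(z>zt-6)&(z<zt+2); print(' rib',rect(W,r),np.median(z[r]))
        # tight edges at several slices: robust line fits
        P=W[m][:,:2]; a=np.deg2rad(rect(W,m)[2]); a=(a+np.pi/4)%(np.pi/2)-np.pi/4
        for _ in range(3):
            B=np.array([[np.cos(a),np.sin(a)],[-np.sin(a),np.cos(a)]]);q=(P-[x0,y0])@B.T
            E=[];sl=[]
            for ax,rng in((0,50),(1,70)):
                bins=np.arange(-rng,rng+1,4); o=1-ax
                for f_,sg in((np.max,1),(np.min,-1)):
                    t=[(b+2,f_(q[(q[:,o]>=b)&(q[:,o]<b+4),ax])) for b in bins[:-1] if ((q[:,o]>=b)&(q[:,o]<b+4)).any()]
                    t=np.array(t); med=np.median(t[:,1]); t=t[abs(t[:,1]-med)<2.5]; k=np.polyfit(*t.T,1); E.append(k[1]); sl.append(k[0]*(-1 if ax==0 else 1))
            a+=np.median(sl)
        cen=np.array([x0,y0])+B.T@[(E[0]+E[1])/2,(E[2]+E[3])/2]
        print('  fit',cen.round(2),'yaw deg',np.rad2deg(a).round(2),'size',round(E[0]-E[1],1),round(E[2]-E[3],1),np.rad2deg(sl).round(2))
E
```

```text
12.3417 [546.25149421 265.03153087 285.2984046 ] [-0.1 -0.5 -0.3]
wdock (array([ 481.6, -215. ]), array([150.7, 111.2]), 3.36) 39.42225870518831
 rib (array([ 482. , -214.9]), array([11.8, 60.3]), 3.18) 37.66273062253646
  fit [ 481.63 -215.12] yaw deg 3.26 size 149.5 110.3 [ 0.22 -0.34  0.27 -0.22]
wtray (array([546.9, 266.6]), array([109.6, 149.9]), 89.62) 74.45420689126229
 rib (array([546.9, 266. ]), array([59.9, 11.4]), 89.61) 72.77567190518877
  fit [546.99 266.42] yaw deg -0.46 size 148.8 108.8 [ 0.21 -0.11 -0.22  0.11]
```

View pics/wtray.png

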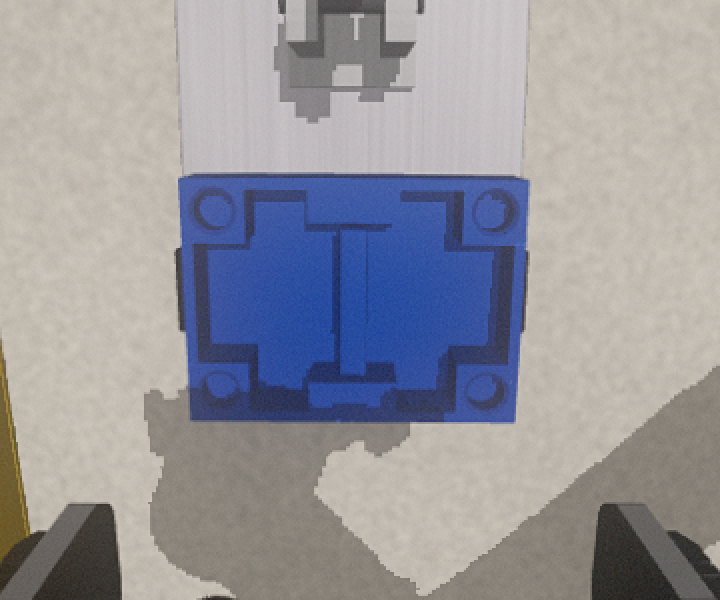

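Tray at (547.0, 266.4) with yaw -0.46° and dock at (481.6, -215.1) with yaw 3.3° in the same camera. The tray-to-dock difference matches the top camera to within 0.6 mm. In the picture the rib is at (352,300) and the nest is clear of the clamp. Now I'll grasp the rib, lift, and check the tray in hand.

```bash
python3 - <<'E'
from h import *
Q=R(-0.008,-1)
robot.movel([546.3,266,95],Q,speed=200)
robot.movel([546.3,266,46],speed=60); o=robot.observe(); print(o['eef_pos'].round(1),o['ft_force'].round(1))
robot.gripper_close(70); robot.hold(0.2); o=robot.observe(); print(o['time_s'],o['eef_pos'].round(2),o['ft_force'].round(1),o['finger_gap'],o['grip_force'],o['wrist_torque'].round(2))
robot.movel([546.3,266,66],speed=40); o=robot.observe(); print(o['ft_force'].round(1),o['wrist_torque'].round(2))
robot.movel([546.3,266,280],speed=180)
robot.hold(0.3); o=robot.observe(); print(o['time_s'],o['eef_pos'].round(2),o['ft_force'].round(1),o['finger_gap'],o['wrist_torque'].round(2))
np.save('held_tcp.npy',np.r_[o['eef_pos'],o['tcp_rot'].ravel()])
c=cap('wrist'); np.savez('wheld.npz',**c); cv2.imwrite('pics/wheld.png',c['image'][...,::-1])
W=pts(c); P=(W-o['eef_pos'])@o['tcp_rot']
hsv=cv2.cvtColor(c['image'],cv2.COLOR_RGB2HSV).astype(int);H,S=hsv[...,0],hsv[...,1]
b=(abs(H-110)<12)&(S>120)
print(b.sum(),np.nanpercentile(P[b],[1,50,99],axis=0).round(1))
with np.errstate(all='ignore'):
  top=b&(abs(P[...,2]+30)<5)
  print(top.sum()); q=P[top]
  for lo in range(20,60,5):
    k=q[(q[:,0]>lo)&(q[:,0]<lo+5)]
    if len(k): print(lo,k[:,1].min().round(1),k[:,1].max().round(1),((k[:,1].min()+k[:,1].max())/2).round(2),np.median(k[:,2]).round(1))
  for lo in range(-75,75,15):
    k=q[(q[:,1]>lo)&(q[:,1]<lo+15)]
    if len(k): print('edge',lo,k[:,0].max().round(2),np.median(k[:,2]).round(1))
E
```

```text
[546.6 266.2  46.3] [ 0.9 -1.   0.2]
15.275 [546.74 266.22  46.43] [ 0.9 -0.4  2.5] 10.78017424397056 70.43376803398132 [-0.05 -0.2  -0.05]
[ 0.5  0.  -6.7] [-0.09  0.02 -0.  ]
17.5667 [546.22 265.93 279.44] [-0.  -0.1 -6.4] 10.447851810998795 [ 0.05  0.02 -0.02]
82430 [[-31.2 -73.  -43.5]
 [ 20.    1.7 -17.3]
 [ 53.8  74.3   8. ]]
34914
20 -74.7 76.3 0.82 -26.9
25 -74.3 75.9 0.79 -28.0
30 -74.7 76.1 0.69 -27.7
35 -74.8 76.4 0.83 -28.1
40 -74.6 76.4 0.9 -28.2
45 -74.5 76.1 0.82 -28.2
50 -74.6 76.4 0.86 -28.2
edge -75 54.05 -28.1
edge -60 54.08 -28.0
edge -45 54.29 -28.2
edge -30 54.18 -28.2
edge -15 54.27 -27.5
edge 0 54.14 -27.2
edge 15 54.19 -28.3
edge 30 54.2 -28.2
edge 45 54.16 -28.1
edge 60 54.06 -28.0
```

View pics/wheld.png

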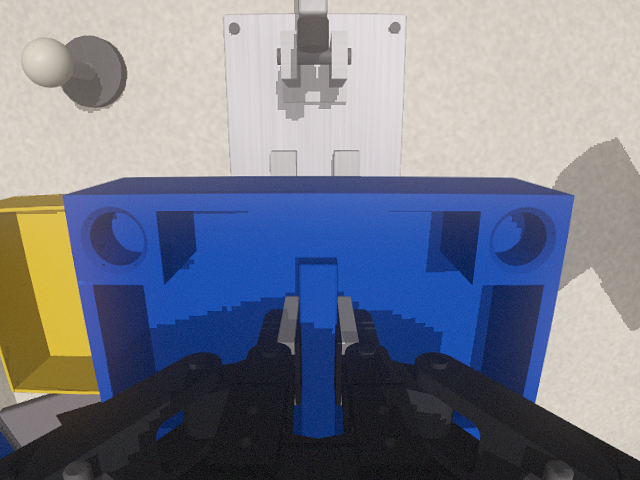

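The tray is held level: its rim edge reads flat along tool x at 54.1–54.3 mm, the weight reads 6.5 N, and the finger gap is about 11 mm. The clamp is still open at (313,40). I'll carry it over the dock, hover, and compare using the fixed cameras.

```bash
cat >> h.py <<'E'
def fit(W,m,x0,y0,a):
    """line-fit the four edges of a 150x110 rim: centre, yaw, sizes"""
    m=cv2.morphologyEx(m.astype(np.uint8),cv2.MORPH_OPEN,np.ones((2,2)))>0
    P=W[m][:,:2]
    for _ in range(3):
        B=np.array([[np.cos(a),np.sin(a)],[-np.sin(a),np.cos(a)]]);q=(P-[x0,y0])@B.T; E=[];sl=[]
        for ax,rng in((0,50),(1,70)):
            for f,sg in((np.max,1),(np.min,-1)):
                t=[(b+2.5,f(s)) for b in np.arange(-rng,rng,5) if len(s:=q[(q[:,1-ax]>=b)&(q[:,1-ax]<b+5),ax]) and sg*f(s)>(65 if ax==0 else 45)]
                if len(t)<6: E.append(np.nan);continue
                t=np.array(t); t=t[abs(t[:,1]-np.median(t[:,1]))<3]; k=np.polyfit(*t.T,1); E.append(k[1]); sl.append(k[0]*(-1 if ax==0 else 1))
        a+=np.median(sl)
    return np.round(E,1),([x0,y0]+B.T@[(E[0]+E[1])/2,(E[2]+E[3])/2]).round(2),np.rad2deg(a).round(2),np.rad2deg(sl).round(2)
def fitall(x0,y0,blue,zt,a,c):
    W=pts(c); x,y,z=[W[...,i] for i in range(3)]
    hsv=cv2.cvtColor(c['image'],cv2.COLOR_RGB2HSV).astype(int)
    isb=(abs(hsv[...,0]-110)<12)&(hsv[...,1]>120)
    with np.errstate(all='ignore'): m=(abs(x-x0)<95)&(abs(y-y0)<75)&(abs(z-zt)<6)&(isb==blue)
    print(m.sum(),np.median(z[m]).round(1),*fit(W,m,x0,y0,a))
E
python3 - <<'E'
from h import *
Q=R(0.0593,-1)
robot.movel([481.2,-215.3,280],Q,speed=230)
robot.movel([481.2,-215.3,110],speed=150); robot.hold(0.3)
o=robot.observe(); print(o['time_s'],o['eef_pos'].round(2),o['ft_force'].round(1))
for n in('top','side'):
    fitall(480,-215,False,40,0.06,dict(np.load(n+'.npz')))
    c=robot.capture(n); np.savez(n+'h.npz',**c); fitall(481,-215,True,139,0.06,c)
    if n=='side': cv2.imwrite('pics/hover.png',cv2.resize(c['image'][120:280,300:500,::-1],None,fx=3,fy=3))
E
```

```text
21.4583 [ 481.4  -215.35  110.47] [ 0.5  0.1 -7. ]
1073 39.6 [ 70.8 -81.9  52.3 -70.5] [ 475.   -224.42] 3.26 [-0.15 -0.45  0.65  0.15]
198 138.4 [ 69.3   nan   nan -46.1] [nan nan] -1.05 [ 3.55 -3.84]
664 38.9 [  nan -72.9  59.5 -51.4] [nan nan] 3.63 [-0.16  0.39  0.  ]
583 137.5 [ 68.8 -75.2  59.6 -46. ] [ 477.32 -208.42] 3.94 [ 0.94 -0.41 -0.3   0.13]
```

View pics/hover.png

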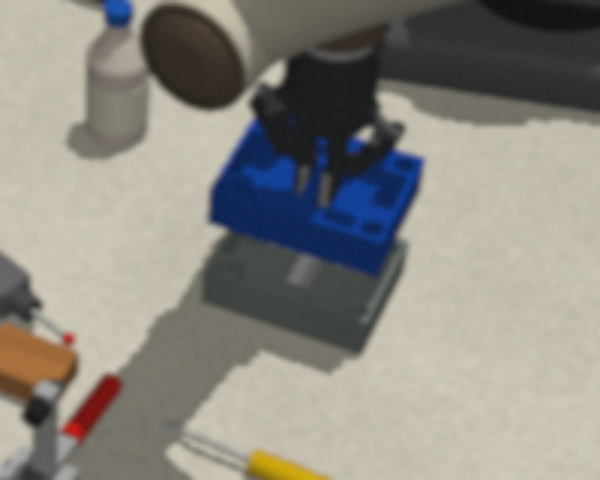

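The hover picture shows the tray level and parallel above the dock, with no contact. The side-camera edges give y right to 0.1 mm and x about 1 mm low, so I'll aim for x = 482. Next is a descent in small force-watched steps.

```bash
cat > down.py <<'E'
from h import *
import sys
x,y,z0,z1=map(float,sys.argv[1:5]); 
p=robot.observe()['eef_pos']
if p[2]>z0+3: robot.movel([x,y,z0+3],R(0.0593,-1),speed=120)
robot.hold(0.2); f0=robot.observe()['ft_force']; print('base',f0.round(1))
z=z0
while z>=z1-1e-6:
    robot.movel([x,y,z],speed=25); robot.hold(0.1); o=robot.observe(); f=o['ft_force']-f0
    print(z,o['eef_pos'].round(2),f.round(1),o['wrist_torque'].round(2))
    if f[2]>6 or np.hypot(f[0],f[1])>3: print('STOP'); break
    z-=1.5
print(o['time_s'])
E
python3 down.py 482 -215.4 66 51.5
```

```text
base [-0.  -0.3 -6.2]
66.0 [ 482.03 -215.43   66.07] [ 1.   0.7 -0.3] [ 0.01 -0.03  0.  ]
64.5 [ 482.02 -215.41   64.48] [-0.3  0.4  0.8] [-0.01  0.01  0.02]
63.0 [ 481.99 -215.42   62.96] [-0.3 -0.5  0.6] [ 0.   -0.02 -0.06]
61.5 [ 481.98 -215.4    61.48] [ 0.1  0.  -0.1] [ 0.02 -0.03  0.  ]
60.0 [ 481.99 -215.39   59.97] [ 0.8  0.1 -0.3] [-0.03  0.02 -0.01]
58.5 [ 481.99 -215.39   58.47] [-0.4  0.1  0.1] [ 0.04 -0.01  0.  ]
57.0 [ 482.   -215.4    56.96] [ 0.  -0.  -0.7] [-0.04  0.02 -0.05]
55.5 [ 482.02 -215.4    55.48] [-0.2  0.2  0.1] [0.02 0.04 0.02]
54.0 [ 482.01 -215.41   53.99] [ 0.4  0.9 -0.4] [ 0.03 -0.01  0.01]
52.5 [ 481.96 -215.41   52.45] [ 0.2  0.8 -0.5] [-0.03  0.01  0.03]
25.7667
```

The pins are in with no side force, so only the last millimetre or so is left before contact and release.

```bash
python3 - <<'E'
from h import *
f0=robot.observe()['ft_force']
for z in np.arange(52,48.9,-0.4):
    robot.movel([482,-215.4,z],speed=15); robot.hold(0.1); o=robot.observe(); f=o['ft_force']-f0
    print(round(z,1),o['eef_pos'].round(2),f.round(1))
    if f[2]>3: break
robot.let_go(); robot.hold(0.2)
robot.movel([482,-215.4,100],speed=60); robot.movel([482,-215.4,290],speed=200); robot.hold(0.3)
o=robot.observe(); print(o['time_s'],o['ft_force'].round(1))
c=robot.capture('wrist'); np.savez('wend.npz',**c); cv2.imwrite('pics/wend.png',c['image'][...,::-1])
W=pts(c); x,y,z=[W[...,i] for i in range(3)]
hsv=cv2.cvtColor(c['image'],cv2.COLOR_RGB2HSV).astype(int); b=(abs(hsv[...,0]-110)<12)&(hsv[...,1]>120)
with np.errstate(all='ignore'):
    m=b&(abs(z-80)<7)&(abs(x-482)<90)&(abs(y+215)<70); print(rect(W,m),np.median(z[m]))
    P=W[m]; 
    for sx in(-1,1):
        for sy in(-1,1):
            k=P[((P[:,0]-482)*sx>50)&((P[:,1]+215)*sy>35)]; print(sx,sy,np.median(k[:,2]).round(2))
s=robot.capture('side'); cv2.imwrite('pics/send.png',cv2.resize(s['image'][120:400,200:500,::-1],None,fx=2,fy=2))
E
```

```text
52.0 [ 482.02 -215.41   52.02] [ 0.2 -0.5  0.6]
51.6 [ 482.   -215.38   51.58] [-1.2  0.   0.5]
51.2 [ 482.1  -215.43   51.44] [-0.7 -0.2  3.5]
30.0917 [-0.1 -0.4 -0.1]
(array([ 481.4, -214.8]), array([149.5, 109.8]), 3.4) 79.44378291974311
-1 -1 79.43
-1 1 79.42
1 -1 79.61
1 1 79.41
```

View pics/send.png

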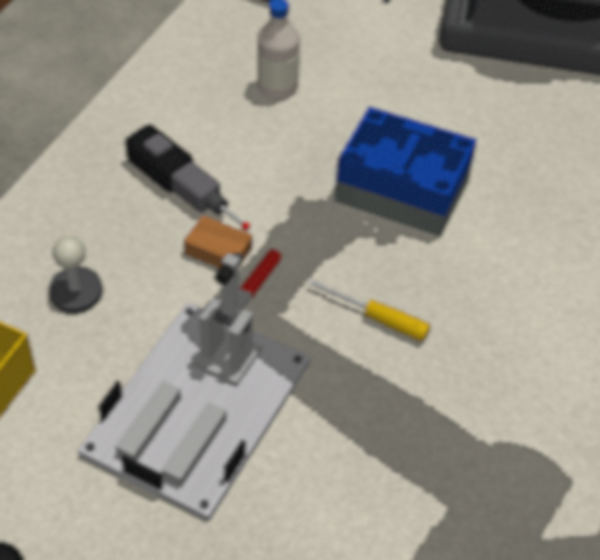

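The blue tray sits flush on the dock at (405,170), with all four corners at 79.4–79.6 mm. The dock hasn't moved, the clamp is open at (250,270), and the bystanders are untouched.

```bash
python3 -c "
from rig import robot
print(robot.close_job())"
```

```text
the job is handed in; nothing more can be done
None
```

I opened the clamp and it stayed open, then set the blue tray flush on the grey tray with all four pins in their sockets; I saw nothing else disturbed, and handed the job in at about 30 s of the 61 s allowed.

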